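# Index the cutter's feed turret and hold the pusher down in its slot

## Task

Get the vegetable cutter ready to run: first turn its feed turret one click anticlockwise (seen from above) by the black knob, so that the narrow flared slot clicks into place over the feed well on the robot's side where the wide opening now stands. Then take the grey pusher out of its stand, pass its blade upright down through that slot, push it fully home until its collar sits on the slot's mouth against the sprung interlock plate, and finish while still gripping it and holding it down there. Leave the other things on the worktop where they are.

Things in the scene. Friction and masses are not known exactly. Their poses are not given: they have to be found in the camera images.
- veg_cutter: fixed round white vegetable cutter, 200 mm across. Origin: underside centre on the worktop, on the turret's vertical axis. Its -x side (switch panel) is the front with the feed station; a low spout on its +x side reaches 135 mm from the axis. Housing top 82 mm above the worktop; the turret disc (188 mm across) covers 84 to 96 mm.
- station (a point): fixed point on the cutter's front, 60 mm from the turret axis towards the cutter's -x, at housing-top height (82 mm): the centre of the rectangular feed well, 53 mm long radially (cutter x) by 23 mm wide (cutter y). Axes as the cutter's.
- turret (a joint): turret angle, rad, growing anticlockwise from above. Sprung clicks at 0 (start: wide opening over the feed well) and 1.047 (wanted: narrow flared slot over the feed well); past half way it is drawn to the next click. About 0.2 N m at most to turn. Stops at -0.15 and 1.20.
- turret_grip (a point): middle of the black bar knob on the turret axis, 114 mm above the worktop. Bar 46 mm long, 14 mm thick, sides from 100 to 126 mm above the worktop. The point's axes turn with the turret; the bar lies along the line from the axis to the flared slot, 120 degrees anticlockwise from the point's x (at turret 1.047: along the cutter's -x).
- slot_mouth (a point): centre of the narrow slot at the top of its lip (104 mm above the worktop), 60 mm from the turret axis; turns with the turret, axes as turret_grip. Slot 48 mm long radially, 18 mm wide, through the 12 mm disc, whose top is 8 mm lower; the lip flares to 56 x 26 mm at the mouth, 62 x 32 mm outside. The lipless wide opening (44 x 32 mm) is not to be used.
- pusher: grey plastic pusher, 117 mm tall, 0.06 to 0.13 kg, upright in its stand. Origin: centre of the blade's foot; z up, x along its wide side. Blade 46 (x) by 16 (y) mm up to 56 mm, its lowest 8 mm tapering to 40 by 10; collar 64 by 34 mm from 56 to 61 mm; handle 44 (x) by 18 (y) mm up to 117 mm, gripped across the 18 mm. Goes into the slot either way round, its x along the cutter's x.
- pusher_stand: fixed white block 104 x 70 mm, 34 mm high, with an upright pocket (49 x 19 mm, 26 mm deep) in which the pusher's blade stands. Origin: centre of the underside; the pusher's foot rests 8 mm above it.
- interlock (a joint): how far (m) the sprung plate in the feed well is pushed down: 0 up (plate top 60 mm above the worktop), 0.012 when the pusher's collar sits on the slot's mouth, 0.016 its own stop. Spring: 4 N at the first touch, 7 N at 0.012; it lifts a loose pusher back up.
- dessert_cup: loose dessert cup of custard, 59 mm wide, 44 mm high: bystander. Origin: centre of the underside.
- flour_shaker: loose steel flour shaker, 69 mm wide, 106 mm high: bystander. Origin: centre of the underside.
- ring_cutter: loose steel ring cutter, 55 mm wide, 31 mm high: bystander. Origin: centre of the underside.
Mind the look-alikes: they are no part of the job. Leave any green look-alike of the pusher_stand alone.

How it is judged (in metres and radians):
On the way, in this order (a step that is already met when the one before it is completed fails the run):
1. the turret has clicked into the slot position while the pusher still stands in its stand (value of joint turret between 0.997 and 1.097 rad and distance between pusher and pusher_stand below 0.02 m), for 0.2 s.
2. the pusher is lifted out of its stand by the gripper (height (world z) of pusher above 0.036 m and contact force between the fingers and pusher above 1 N), for 0.1 s.
3. the pusher's foot has passed upright through the slot into the feed well (z of pusher in the frame of veg_cutter below 0.078 m and horizontal distance between pusher and station below 0.006 m and horizontal distance between pusher and slot_mouth below 0.006 m), for 0.1 s.
At the end, for the whole second after the job is handed in: the turret is within 0.05 rad of the slot click (1.047); the pusher stands in the slot and feed well, within 0.1 rad of upright and 6 mm of their centres, at rest, gripped by the fingers and pressing the interlock plate down by more than 8 mm of its 12 mm (over 2 N between pusher and cutter) (value of joint turret between 0.997 and 1.097 rad and value of joint interlock above 0.008 m and contact force between pusher and veg_cutter above 2 N and contact force between the fingers and pusher above 1 N and horizontal distance between pusher and station below 0.006 m and horizontal distance between pusher and slot_mouth below 0.006 m and angle between pusher's own z axis and vertical below 0.1 rad and linear speed of pusher below 0.02 m/s); the arm keeps its last pose, push and grip.
It fails at once if the dessert cup is shifted by more than 3 cm or tipped (distance of dessert_cup from where it was at the start of the episode above 0.03 m or angle between dessert_cup's own z axis and vertical above 0.5 rad).
It fails at once if the flour shaker is shifted by more than 3 cm or tipped (distance of flour_shaker from where it was at the start of the episode above 0.03 m or angle between flour_shaker's own z axis and vertical above 0.5 rad).
It fails at once if the ring cutter is shifted by more than 3 cm or tipped (distance of ring_cutter from where it was at the start of the episode above 0.03 m or angle between ring_cutter's own z axis and vertical above 0.5 rad).
It also fails if it takes over 58 s, if anything falls off the work surface, if the arm or the gripper's body presses on something with over 40 N, if the wrist force passes 120 N, or if a joint passes its speed limit or range.

## Robot

A 6-joint arm with a two-finger parallel gripper is mounted at the origin on a cart in front of the work surface, level with it; the furniture and walls round the work are solid. World frame = base frame: x ahead of the robot, y to its left, z up, the work surface at z = 0. Lengths are in m, angles in degrees, forces in N, time in s.
With the tool pointing down it reaches from about 0.375 to 0.9 m from the base axis. Payload 3.1 kg.
Tool frame: the origin (TCP) lies on the centre line of the jaws, within the pads' length; the fingertips stand 19 mm ahead of it and the grasp point (between the pads) is the TCP (arm.tcp_to_tips is the distance from the TCP to the fingertips, in m); z points along the fingers, y is the line along which they close (so a half turn about z gives the same grasp; the last joint's range is limited). The gripper opens to 85 mm and grips with 20 to 120 N. Pads are 22 mm wide; open, the fingers measure 114 mm over their backs; the gripper's body (76 mm by 85 mm) begins 54 mm behind the grasp point. The pads swing forward as they close: fully open they stand 13 mm farther back than shut.
Start: joints at [64.83, 30.224, 82.088, -0, 67.689, -10.227], TCP at [0.161, 0.604, 0.25] pointing down, gripper open.
Joint ranges: [-176.69, 176.69], [-43.24, 126.21], [12.49, 139.97], [-82, 262], [0, 151.66], [-163.58, 163.58]. Speed limits (degrees/s): [159.86, 159.86, 180, 180, 180, 180].

## Interface

Orientations are given as [roll, pitch, yaw] about the fixed x, y, z axes, in that order (R = Rz(yaw) Ry(pitch) Rx(roll)).
In Python, from workcell import arm, snapshot, search_frame, pinpoint gives the robot as it stands. The module is installed in compiled form; this text tells all that it offers.
- The arm moves only by the shell command python3 -m pendant 'ROWS'. ROWS is JSON, one flat list of numbers, 5 for each row, row after row: the opening, from 0 (shut) to 1 (fully open), then the shift along the tool's x, y, z in cm, then the turn about the tool's z in degrees. A call has 1 to 5 rows; each row shifts and turns the commanded pose from where the row before left it, along the tool's axes as they then stand; what a row does not reach is not made up. A row lasts 1/10 s, in which the tool goes at most 50 mm and 8.59 degrees, less where a joint would pass 70% of its speed; a pose out of reach is approached as far as the arm can. A call is refused whole if a number of a shift passes 5 or a number of a turn 8.59, either way. A call with a gripper value outside its range is refused whole. The fingers move at their own pace and stop on an object; the grip force is fixed at half the most. Time passes only in rows, so rows that do not move let the fingers close. It gives the time, the measured TCP pose, the force, the opening and the grip force at its end, in the units of the state.
- arm.get_obs(): the state, without advancing time (a new reading comes with each control period).
- snapshot(name): name is "scene" or "side" or "wrist"; returns a dict with "color" (480x640x3 uint8, red, green, blue), "fovy" (degrees; the focal length in pixels is half the picture's height over the tangent of half this angle, whatever the lens; pixels are square), "cx", "cy" (the principal point, pixels), "rvec" (rotation vector, rad) and "tvec" (3), from world to camera coordinates, as OpenCV has them. Camera axes: x right, y down, z forward; pixel columns grow to the right and rows downward; lengths in m; the calibration is good to about 2 mm. A picture is of the moment at which its call begins. There is no depth.
- arm.close_job(): hands the job in; it is judged then, once.
Trained networks look in the newest picture that a camera, given by its name, has taken for a name from the list of things; names that differ only in an ending like _2 or _b are one class to them, and where a whole thing is asked for, a point or a joint stands for the part that bears it (a point fixed in the world has none). Each returns a list of dicts, best first, with "score" (0 to 1); they miss things now and then, are a little off and sometimes report something else, mostly with a low value. They report only what shows in the picture. A call takes as long as a camera call. They do not tell look-alikes from the thing itself.
- search_frame(label, camera): "extent" ([left, top, width, height] in pixels, round what is visible of it).
- pinpoint(label, camera): "location" ([column, row] in pixels: a listed point, or the origin of a listed thing).
The state is a dict: "time": time; "joint_pos": joint angles; "qvel": joint speeds; "effort": joint torques, N m; "eef_pos": TCP position; "tool_rot": TCP orientation; "wrist_force": force on the tool from outside, world axes, zero at the start; "ft_torque": the same for the moment, N m; "gripper_width": finger opening in m; "finger_force": force on a finger pad.
Only numpy, scipy, OpenCV 4.12 (cv2) and the standard library are available. Lean on these libraries where they do the work, as an engineer would, in place of code of your own. Each camera call takes 0.05 s, during which the arm holds its last target. There are 200 camera calls.

## Working session

There is one attempt and no reset: what is moved stays moved. The work goes in short steps, Python scripts to look and compute and a shell command to move; the robot and the scene stay as the last step left them, time stands still between calls to the robot, and variables do not carry over. Pictures are saved under pics/ and viewed, at most 10 in all, crops included, and the job is handed in when it is done.

```bash
mkdir -p pics
cat > h.py <<'E'
import numpy as np, cv2
from workcell import arm, snapshot, search_frame, pinpoint
def K(s):
    f=240/np.tan(np.radians(s["fovy"])/2); return np.array([[f,0,s["cx"]],[0,f,s["cy"]],[0,0,1]])
def ray(s,p):
    R=cv2.Rodrigues(np.array(s["rvec"],float))[0]; t=np.array(s["tvec"],float)
    d=R.T@np.linalg.inv(K(s))@np.array([p[0],p[1],1.]); return -R.T@t,d
def at_z(s,p,z):
    c,d=ray(s,p); return c+d*(z-c[2])/d[2]
def proj(s,X):
    return cv2.projectPoints(np.atleast_2d(np.array(X,float)),np.array(s["rvec"],float),np.array(s["tvec"],float),K(s),None)[0][:,0]
def save(s,n,crop=None,k=1):
    im=s["color"][:,:,::-1]
    if crop: x,y,w,h=crop; im=im[y:y+h,x:x+w]
    cv2.imwrite("pics/"+n,cv2.resize(im,None,fx=k,fy=k,interpolation=cv2.INTER_CUBIC))
E
python3 - <<'E'
from h import *
Z=dict(veg_cutter=0,turret_grip=.114,slot_mouth=.104,station=.082,pusher=.008,pusher_stand=0,dessert_cup=0,flour_shaker=0,ring_cutter=0)
for c in ("scene","side"):
    s=snapshot(c); save(s,c+".png")
    print(c,ray(s,(320,240))[0].round(3))
    for n,z in Z.items():
        print(n,[(np.round(d["location"]),round(d["score"],2),at_z(s,d["location"],z)[:2].round(3)) for d in pinpoint(n,c)][:3])
E
```

```text
scene [ 0.071 -0.724  1.093]
veg_cutter [(array([378., 369.]), 0.86, array([ 0.553, -0.212]))]
turret_grip [(array([384., 343.]), 0.63, array([ 0.551, -0.219]))]
slot_mouth [(array([357., 344.]), 0.61, array([ 0.503, -0.186]))]
station [(array([370., 372.]), 0.85, array([ 0.497, -0.248])), (array([293., 265.]), 0.18, array([0.51 , 0.111]))]
pusher [(array([293., 266.]), 0.97, array([0.539, 0.169])), (array([384., 340.]), 0.65, array([ 0.608, -0.158]))]
pusher_stand [(array([295., 268.]), 0.9, array([0.543, 0.166])), (array([281., 233.]), 0.82, array([0.577, 0.309])), (array([262., 197.]), 0.63, array([0.603, 0.484]))]
dessert_cup [(array([284., 320.]), 0.94, array([0.432, 0.026]))]
flour_shaker [(array([382., 279.]), 0.85, array([0.726, 0.01 ]))]
ring_cutter [(array([293., 359.]), 0.88, array([ 0.395, -0.085]))]
side [-0.031  1.363  0.918]
veg_cutter [(array([379., 225.]), 0.97, array([ 0.564, -0.203]))]
turret_grip [(array([387., 197.]), 0.81, array([ 0.542, -0.204]))]
slot_mouth [(array([394., 200.]), 0.61, array([ 0.518, -0.215]))]
station [(array([402., 204.]), 0.72, array([ 0.5  , -0.242]))]
pusher [(array([340., 279.]), 0.91, array([0.541, 0.166]))]
pusher_stand [(array([336., 281.]), 0.86, array([0.549, 0.171])), (array([268., 334.]), 0.64, array([0.603, 0.465])), (array([330., 207.]), 0.64, array([ 0.782, -0.255]))]
dessert_cup [(array([391., 268.]), 0.55, array([0.43 , 0.033]))]
flour_shaker [(array([314., 241.]), 0.83, array([ 0.72 , -0.008]))]
ring_cutter [(array([414., 251.]), 0.52, array([ 0.398, -0.093]))]
```

View pics/scene.png

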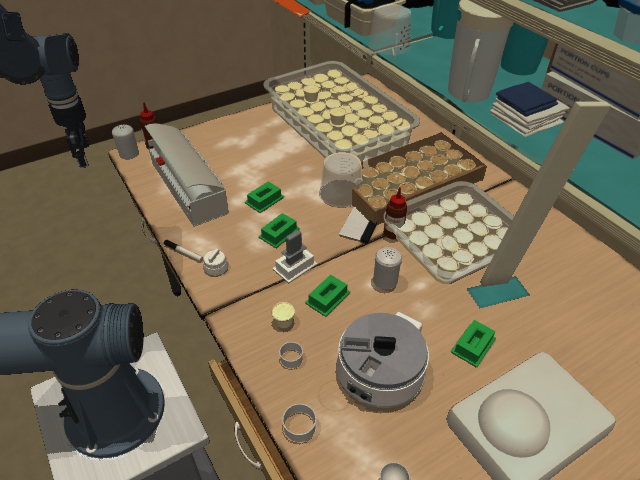

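View pics/side.png

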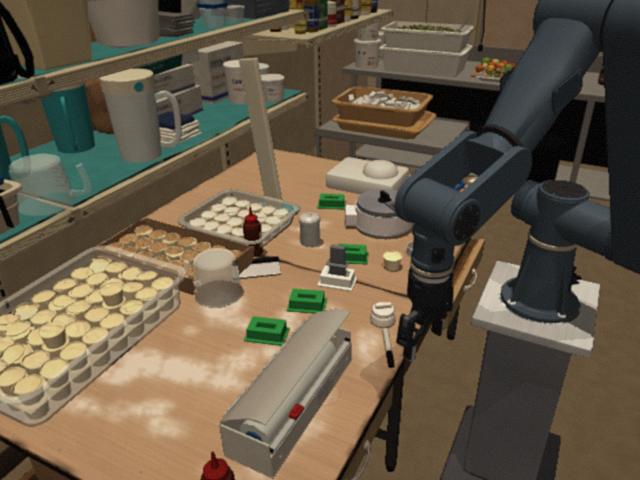

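The cutter is at about (0.553, -0.207), with its axis near pixel (384,343) in the scene view, the wide opening at (370,366) and the flared slot at (357,343). Stand candidates are the white block at (295,262) holding the grey pusher, and green look-alikes at (264,196), (279,230), (328,295) and (474,342). The white one fits the description. Next I work out the transit.

```bash
cat >> h.py <<'E'
from scipy.spatial.transform import Rotation as Ro
def go(x,y,z,yaw_y=None,o=None):
    "print cm shift in tool axes now, and turn to put tool y at yaw_y deg (mod 180)"
    o=o or arm.get_obs(); R=Ro.from_euler('xyz',o["tool_rot"],degrees=True).as_matrix()
    sh=R.T@(np.array([x,y,z])-o["eef_pos"])*100
    a=np.degrees(np.arctan2(R[1,1],R[0,1]))
    print("pos",np.round(o["eef_pos"],4),"rpy",np.round(o["tool_rot"],2),"ytool",a.round(2),"shift cm",sh.round(2), "j",np.round(o["joint_pos"],1))
    if yaw_y is not None:
        d=(yaw_y-a+90)%180-90; print("turn tool z",round(-d,2))
E
python3 - <<'E'
from h import *
go(.48,-.16,.28,63)
s=snapshot("scene"); save(s,"crop.png",(240,200,220,220),2.7)
w=snapshot("wrist"); print(ray(w,(320,240)))
E
```

```text
pos [0.1611 0.6038 0.2503] rpy [180.     0.   165.06] ytool 75.06 shift cm [-50.51 -65.58  -2.97] j [ 64.8  30.2  82.1  -0.   67.7 -10.2]
turn tool z 12.06
(array([0.09615723, 0.62089934, 0.37397863]), array([ 0.25326181, -0.0640541 , -0.96531878]))
```

View pics/crop.png

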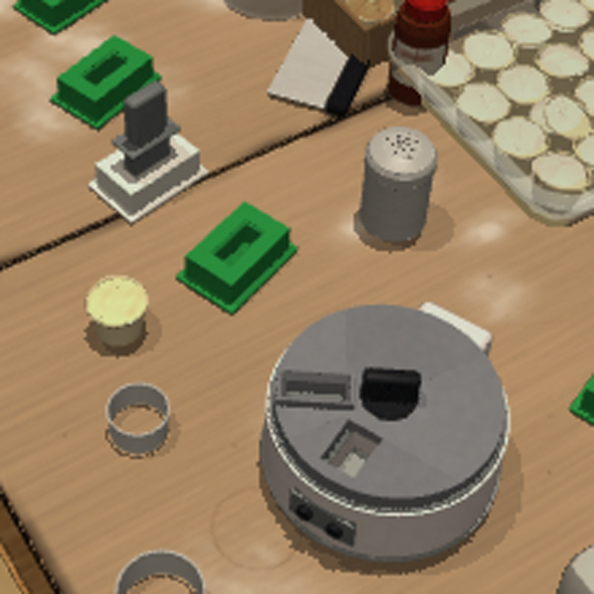

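The crop confirms the white stand holds the grey pusher at crop (148,150). The turret has its knob at (390,392), the flared slot at (315,388) and the wide opening at (352,448). I'll look at the pusher on the way to the cutter.

```bash
python3 -m pendant '[1,-4,-2.7,-0.25,0,1,-4,-2.7,-0.25,0,1,-4,-2.7,-0.25,0,1,-4,-2.7,-0.25,0,1,-4,-2.7,-0.25,0]' && python3 -m pendant '[1,-4,-2.7,-0.25,0,1,-4,-2.7,-0.25,0,1,-4,-2.7,-0.25,0,1,-4,-2.7,-0.25,0,1,-4,-2.7,-0.25,0]' && python3 -m pendant '[1,-4,-2.7,-0.25,0,1,-4,-2.7,-0.25,0,1,0,0,0,0,1,0,0,0,0,1,0,0,0,0]'
python3 - <<'E'
from h import *
go(.553,-.207,.28,63)
s=snapshot("wrist"); save(s,"w1.png")
for n,z in (("pusher",.008),("pusher_stand",0)):
    print(n,[(np.round(d["location"]),round(d["score"],2),at_z(s,d["location"],z)[:2].round(4)) for d in pinpoint(n,"wrist")][:3],[(d["extent"],d["score"]) for d in search_frame(n,"wrist")][:2])
E
```

```text
time: 1.6
eef_pos: [0.3205, 0.4205, 0.2631]
tool_rot: [180.0, 0.0, 165.1]
wrist_force: [0.6, 0.1, -0.1]
gripper_width: 0.0852
finger_force: 0.0
time: 2.1
eef_pos: [0.4791, 0.2382, 0.2757]
tool_rot: [180.0, 0.0, 165.0]
wrist_force: [0.2, 1.3, 0.0]
gripper_width: 0.085
finger_force: 0.0
time: 2.6
eef_pos: [0.5403, 0.1676, 0.28]
tool_rot: [-180.0, -0.1, 165.1]
wrist_force: [1.0, -0.2, -0.1]
gripper_width: 0.0857
finger_force: 0.0
pos [0.5403 0.1676 0.28  ] rpy [-1.7999e+02 -8.0000e-02  1.6509e+02] ytool 75.09 shift cm [-1.087e+01 -3.587e+01 -1.000e-02] j [  5.9  23.7  88.7   0.   67.7 -69.2]
turn tool z 12.09
pusher [(array([320., 213.]), 0.65, array([0.55  , 0.1666]))] [([289.8, 183.4, 64.1, 81.5], 0.55)]
pusher_stand [(array([207., 256.]), 0.9, array([0.5656, 0.0304])), (array([601., 192.]), 0.87, array([0.6066, 0.4626])), (array([457., 198.]), 0.75, array([0.5732, 0.3121]))] [([555.4, 129.4, 84.6, 117.6], 0.86), ([276.7, 153.9, 93.7, 108.1], 0.77)]
```

View pics/w1.png

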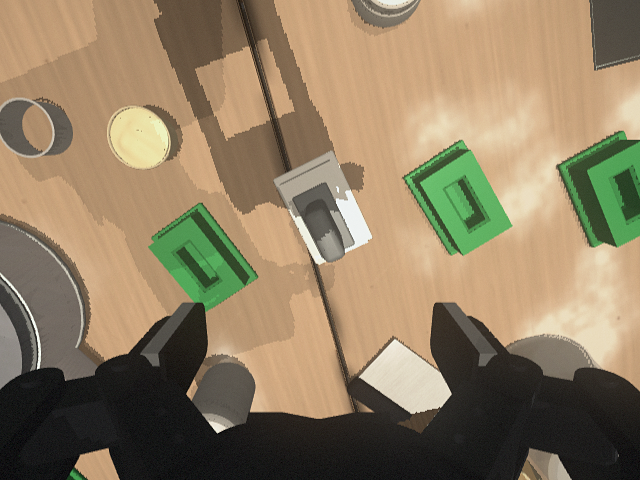

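The picture shows the white stand at (322,208) with the grey pusher tilted in perspective, its handle top near (325,235). Green look-alikes are at (204,257) and (458,198). Next I go to the cutter.

```bash
python3 - <<'E'
from h import *
s=snapshot("wrist"); save(s,"w1c.png",(260,140,130,130),4.6)
P=[at_z(s,p,.034) for p in ((275,183),(330,152),(371,240),(318,264))]
for i in range(4):
    d=P[(i+1)%4]-P[i]; print(P[i].round(4),np.linalg.norm(d).round(4),np.degrees(np.arctan2(d[1],d[0])).round(1))
print(np.mean(P,0))
E
python3 -m pendant '[1,-1.36,-4.49,0,0,1,-1.36,-4.49,0,0,1,-1.36,-4.49,0,0,1,-1.36,-4.49,0,0,1,-1.36,-4.49,0,0]' && python3 -m pendant '[1,-1.36,-4.49,0,0,1,-1.36,-4.49,0,0,1,-1.36,-4.49,0,6,1,0,0,0,6,1,0,0,0,0]'
python3 - <<'E'
from h import *
go(.553,-.207,.28,63)
s=snapshot("wrist"); save(s,"w2.png")
for n,z in (("veg_cutter",0),("turret_grip",.114),("slot_mouth",.104),("station",.082)):
    print(n,[(np.round(d["location"]),round(d["score"],2),at_z(s,d["location"],z)[:2].round(4)) for d in pinpoint(n,"wrist")][:3])
E
```

```text
[0.5057 0.1329 0.034 ] 0.061 104.0
[0.491  0.1921 0.034 ] 0.0968 11.1
[0.586  0.2108 0.034 ] 0.0597 -79.3
[0.597  0.1521 0.034 ] 0.0933 -168.1
[0.54493307 0.1719744  0.034     ]
time: 3.4
eef_pos: [0.549, -0.0686, 0.2805]
tool_rot: [180.0, 0.0, 165.1]
wrist_force: [0.7, 0.1, 0.0]
gripper_width: 0.0851
finger_force: 0.0
time: 3.9
eef_pos: [0.5537, -0.2092, 0.2801]
tool_rot: [180.0, -0.0, 152.9]
wrist_force: [-0.5, -0.0, -0.0]
gripper_width: 0.0856
finger_force: 0.0
pos [ 0.5537 -0.2092  0.2801] rpy [ 1.7998e+02 -2.0000e-02  1.5294e+02] ytool 62.94 shift cm [0.16 0.17 0.01] j [-31.5  25.8  85.    0.   69.2 -94.5]
turn tool z -0.06
veg_cutter [(array([315., 209.]), 0.83, array([ 0.5578, -0.2163])), (array([254., 182.]), 0.24, array([ 0.5033, -0.261 ]))]
turret_grip [(array([310., 234.]), 0.75, array([ 0.5562, -0.2182]))]
slot_mouth [(array([321., 159.]), 0.83, array([ 0.509 , -0.1843]))]
station [(array([256., 182.]), 0.96, array([ 0.5014, -0.2426]))]
```

View pics/w2.png

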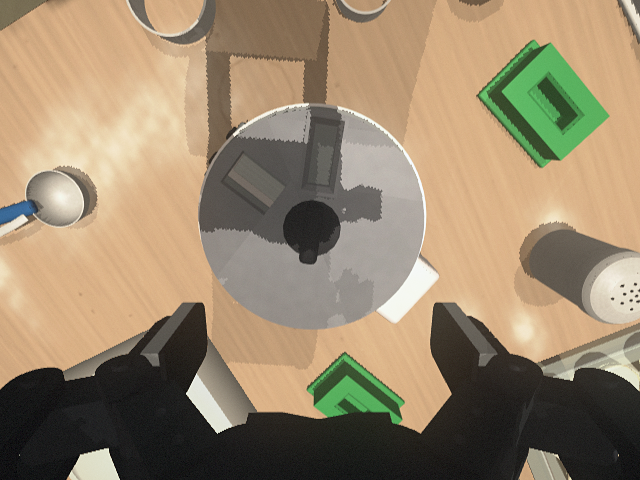

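View pics/w1c.png

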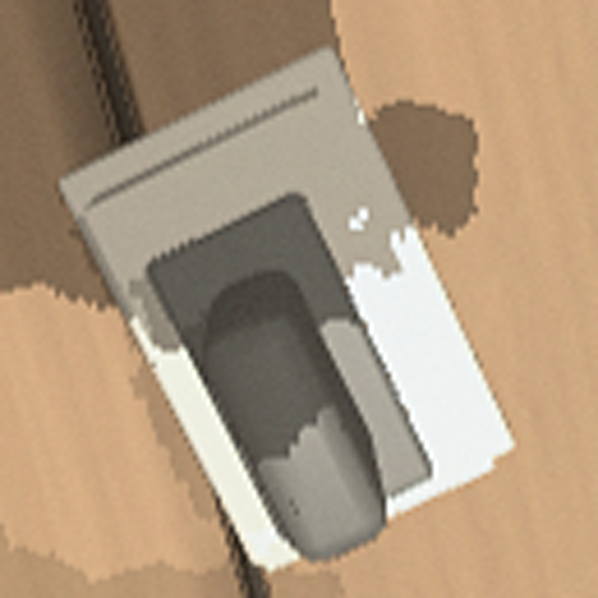

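Run:
```python
from h import *
s=snapshot("wrist"); g=cv2.cvtColor(s["color"],cv2.COLOR_RGB2GRAY).astype(np.uint8)
for a,b in (((199,215),(426,215)),((312,103),(312,329))):
    A,B=at_z(s,a,.096),at_z(s,b,.096); print(((A+B)/2).round(4),np.linalg.norm(A-B).round(4))
sl=[at_z(s,p,.104)[:2] for p in ((305,190),(333,193),(343,110),(312,110))]; print(np.round(sl,4),np.mean(sl,0))
# overlay of model
c=np.array([.5555,-.214]); yaw=np.radians(33)
im=cv2.resize((255*(s["color"][90:340,190:440,::-1]/255.)**.5).astype(np.uint8),None,fx=2.4,fy=2.4,interpolation=cv2.INTER_CUBIC)
def rect(r,ang,L,W,z):
    u=np.array([np.cos(ang),np.sin(ang)]);v=np.array([-u[1],u[0]])
    return [np.r_[c+u*(r+i*L/2)+v*j*W/2,z] for i,j in ((1,1),(1,-1),(-1,-1),(-1,1))]
def draw(P,col):
    q=((proj(s,P)-[190,90])*2.4).round().astype(np.int32); cv2.polylines(im,[q],True,col,1)
t=np.linspace(0,2*np.pi,80)
draw(np.c_[c[0]+.094*np.cos(t),c[1]+.094*np.sin(t),0*t+.096],(0,0,255))
draw(rect(.06,yaw+np.radians(120),.062,.032,.104),(0,255,0))
draw(rect(.06,yaw+np.pi,.044,.032,.096),(0,255,255))
draw(rect(0,yaw+np.radians(120),.046,.014,.126),(255,0,255))
cv2.imwrite("pics/ov.png",im)
```

```text
[ 0.5468 -0.2089  0.096 ] 0.1886
[ 0.5544 -0.2133  0.096 ] 0.1925
[[ 0.5247 -0.2042]
 [ 0.5369 -0.1854]
 [ 0.4842 -0.1511]
 [ 0.4737 -0.1719]] [ 0.50490206 -0.17814923]
```

View pics/ov.png

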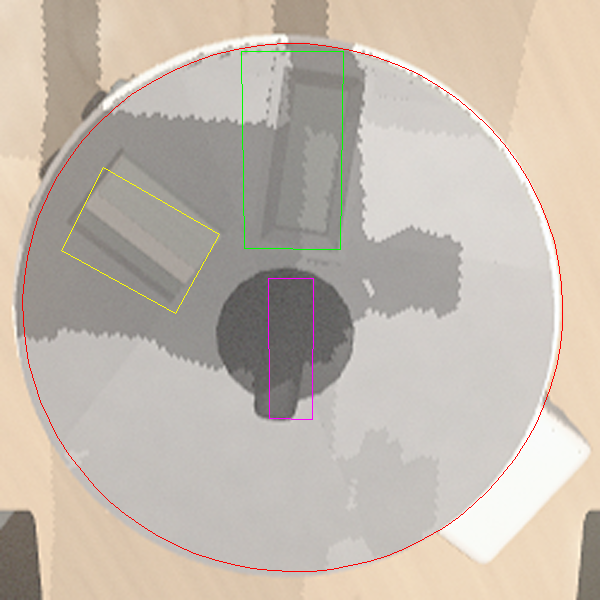

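The overlay shows the slot, opening and bar all rotated about 8° clockwise from my model, so the cutter's yaw is about 25°. I'll refine that with an edge fit, and fit the stand and pusher later.

```bash
cat >> h.py <<'E'
def rect(c,r,ang,L,W,z,n=40):
    u=np.array([np.cos(ang),np.sin(ang)]);v=np.array([-u[1],u[0]])
    k=[np.r_[c+u*(r+i*L/2)+v*j*W/2,z] for i,j in ((1,1),(1,-1),(-1,-1),(-1,1))]
    return np.array([k[i]+(k[(i+1)%4]-k[i])*t for i in range(4) for t in np.linspace(0,1,n)])
def fit(s,model,x0,span,sig=1.0):
    g=cv2.GaussianBlur(np.sqrt(cv2.cvtColor(s["color"],cv2.COLOR_RGB2GRAY).astype(np.float32)),(0,0),sig)
    m=np.minimum(np.hypot(cv2.Sobel(g,-1,1,0),cv2.Sobel(g,-1,0,1)),6.)
    def f(x):
        q=0
        for P in model(x):
            p=proj(s,P).astype(np.float32); q-=cv2.remap(m,p[:,0][None],p[:,1][None],cv2.INTER_LINEAR).mean()
        return q
    from scipy.optimize import differential_evolution as de
    r=de(f,[(a-b,a+b) for a,b in zip(x0,span)],seed=1,maxiter=60,popsize=12); return r.x,r.fun
E
cat > fc.py <<'E'
from h import *
def model(x,tur=0):
    c=x[:2];y=np.radians(x[2]);t=np.linspace(0,2*np.pi,150)
    a=y+np.radians(120)+tur
    return [np.c_[c[0]+.094*np.cos(t),c[1]+.094*np.sin(t),0*t+.096],rect(c,.06,a,.048,.018,.096),rect(c,.06,a,.056,.026,.104),rect(c,.06,a+np.pi/3,.044,.032,.096)]
E
python3 - <<'E'
from fc import *
s=snapshot("wrist")
for sg in (1,1.5,2.5): print(fit(s,model,[.553,-.212,26],[.01,.01,9],sg))
E
```

```text
(array([ 0.55554213, -0.21764922, 24.11607164]), np.float64(-9.452216148376465))
(array([ 0.55520008, -0.21711834, 24.64001212]), np.float32(-7.683601))
(array([ 0.55144584, -0.2128985 , 21.36858062]), np.float32(-5.39423))
```

```bash
python3 -m pendant '[1,0,0,0,4.2,1,0,0,0,4.2,1,0,0,0,0]'; python3 -c "
from h import *
go(.5553,-.2172,.124,54.5)"
```

```text
time: 4.55
eef_pos: [0.554, -0.2074, 0.2804]
tool_rot: [180.0, 0.0, 144.7]
wrist_force: [0.6, 0.1, -0.1]
gripper_width: 0.0855
finger_force: 0.0
pos [ 0.554  -0.2074  0.2804] rpy [1.8000e+02 1.0000e-02 1.4475e+02] ytool 54.75 shift cm [-0.67 -0.72 15.64] j [-31.3  25.7  85.1   0.   69.2 -86.1]
turn tool z 0.25
```

```bash
python3 -m pendant '[1,-0.67,-0.72,3,0.2,1,0,0,4,0,1,0,0,4,0,1,0,0,3,0,1,0,0,1.6,0]'; python3 -m pendant '[0,0,0,0,0,0,0,0,0,0,0,0,0,0,0,0,0,0,0,0,0,0,0,0,0]';python3 -m pendant '[0,0,0,0,0,0,0,0,0,0]'; python3 -c "
from h import *
go(.5553,-.2172,.124,54.5)"
```

```text
time: 5.05
eef_pos: [0.5537, -0.2166, 0.1214]
tool_rot: [-180.0, -0.3, 144.6]
wrist_force: [-0.1, 0.4, 0.4]
gripper_width: 0.0852
finger_force: 0.0
time: 5.55
eef_pos: [0.5562, -0.2176, 0.1258]
tool_rot: [179.9, 0.1, 144.4]
wrist_force: [-2.0, 2.4, 18.4]
gripper_width: 0.0127
finger_force: 54.4
time: 5.75
eef_pos: [0.5562, -0.2176, 0.1258]
tool_rot: [179.9, 0.1, 144.4]
wrist_force: [0.9, 2.8, 6.2]
gripper_width: 0.0125
finger_force: 60.6
pos [ 0.5562 -0.2176  0.1258] rpy [1.7993e+02 1.4000e-01 1.4445e+02] ytool 54.45 shift cm [ 0.09 -0.02  0.18] j [-32.1  37.4  92.2   0.1  50.2 -86.6]
turn tool z -0.05
```

Gripped. I ease up 2 mm and turn anticlockwise, which is negative about the tool's z.

```bash
python3 -m pendant '[0,0,0,-0.2,-6,0,0,0,0,-8,0,0,0,0,-8,0,0,0,0,-8,0,0,0,0,-8]'; python3 -m pendant '[0,0,0,0,-8,0,0,0,0,-8,0,0,0,0,-6.5,0,0,0,0,0,0,0,0,0,0]'; python3 -c "
from h import *
go(.5553,-.2172,.124,114.5); print(arm.get_obs()['ft_torque'])"
```

```text
time: 6.25
eef_pos: [0.5564, -0.2167, 0.1259]
tool_rot: [179.9, 0.2, -177.3]
wrist_force: [5.1, 5.7, -3.9]
gripper_width: 0.0126
finger_force: 60.2
time: 6.75
eef_pos: [0.5563, -0.2162, 0.1258]
tool_rot: [179.9, 0.2, -155.1]
wrist_force: [4.1, 5.0, -4.1]
gripper_width: 0.0128
finger_force: 60.2
pos [ 0.5563 -0.2162  0.1258] rpy [ 179.93    0.18 -155.08] ytool 114.92 shift cm [ 0.13 -0.05  0.18] j [ -32.    37.4   92.2    0.2   50.3 -147.1]
turn tool z 0.42
[ 0.69003479 -0.79115397 -0.05500555]
```

```bash
python3 -m pendant '[1,0,0,0,0,1,0,0,0,0,1,0,0,0,0,1,0,0,0,0,1,0,0,0,0]'; python3 -m pendant '[1,0,0,-4,0,1,0,0,-4,0,1,0,0,-4,0,1,0,0,-3.5,0,1,0,0,0,0]'
python3 - <<'E'
from fc import *
s=snapshot("wrist"); save(s,"w3.png",(140,60,340,320),1.8)
go(.5553,-.2172,.28,114.5)
for sg in (1,1.5): print(fit(s,lambda x:model(x,np.pi/3),[.555,-.217,24.5],[.01,.01,9],sg))
for n,z in (("turret_grip",.114),("slot_mouth",.104)):
    print(n,[(np.round(d["location"]),round(d["score"],2),at_z(s,d["location"],z)[:2].round(4)) for d in pinpoint(n,"wrist")][:3])
E
```

```text
time: 7.25
eef_pos: [0.5551, -0.2181, 0.1265]
tool_rot: [-180.0, 0.0, -155.1]
wrist_force: [-0.4, 0.6, -0.1]
gripper_width: 0.0831
finger_force: 0.0
time: 7.75
eef_pos: [0.5579, -0.2196, 0.2875]
tool_rot: [-179.4, 0.4, -155.0]
wrist_force: [0.3, -0.3, -0.3]
gripper_width: 0.0853
finger_force: 0.0
pos [ 0.5564 -0.2187  0.2846] rpy [-179.66    0.21 -155.05] ytool 114.95 shift cm [0.04 0.19 0.46] j [ -32.2   25.9   84.1   -0.    69.6 -147.1]
turn tool z 0.45
(array([ 0.55532382, -0.21737398, 24.93264403]), np.float64(-12.843164443969727))
(array([ 0.55520006, -0.21742386, 25.10762109]), np.float64(-10.703414916992188))
turret_grip [(array([328., 220.]), 0.75, array([ 0.5531, -0.2162]))]
slot_mouth [(array([327., 147.]), 0.68, array([ 0.5022, -0.2415]))]
```

View pics/w3.png

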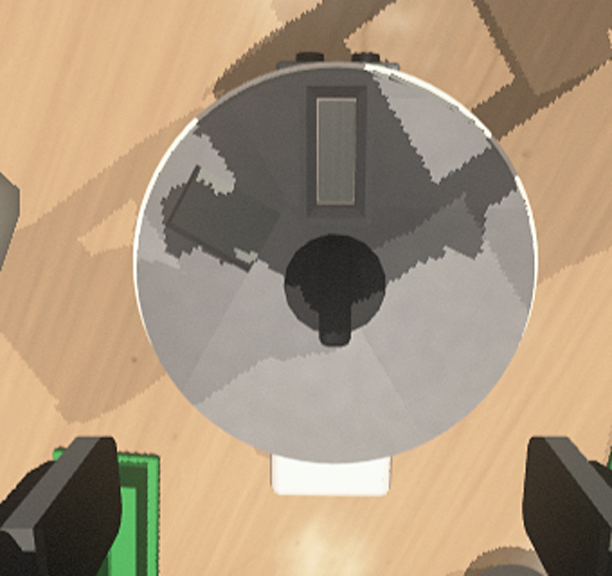

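The picture shows the turret clicked in. The slot at crop (336,150) is lined up with the bar and the front panel at (337,58), and the look-alike is left alone at the lower left. Now the pusher.

```bash
python3 -m pendant '[1,-1.93,4.48,0,0,1,-1.93,4.48,0,0,1,-1.93,4.48,0,0,1,-1.93,4.48,0,0,1,-1.93,4.48,0,0]'; python3 -m pendant '[1,-1.93,4.48,0,0,1,-1.93,4.48,0,0,1,-1.93,4.48,0,0,1,0,0,0,6.7,1,0,0,0,6.7]'; python3 -m pendant '[1,0,0,0,0,1,0,0,0,0]'
cat > fp.py <<'E'
from h import *
def model(x):
    c=x[:2];a=np.radians(x[2])
    return [rect(c,0,a,.104,.070,.034)[:],rect(c,0,a,.064,.034,.069),rect(c,0,a,.044,.018,.125)]
E
python3 - <<'E'
from fp import *
s=snapshot("wrist"); save(s,"w4.png",(220,120,200,200),3)
for sg in (1,1.5): print(fit(s,model,[.545,.1715,11.5],[.012,.012,9],sg))
print([(fit(s,lambda x:[model(x)[i]],[.545,.1715,11.5],[.012,.012,9],1)) for i in (0,1)])
go(.545,.1715,.098,101.5)
for n,z in (("pusher",.008),):
    print(n,[(np.round(d["location"]),round(d["score"],2),at_z(s,d["location"],z)[:2].round(4)) for d in pinpoint(n,"wrist")][:3])
E
```

```text
time: 8.4
eef_pos: [0.5466, 0.0278, 0.2793]
tool_rot: [179.9, -0.2, -155.1]
wrist_force: [0.3, 0.8, 0.6]
gripper_width: 0.0856
finger_force: 0.0
time: 8.9
eef_pos: [0.5422, 0.1742, 0.279]
tool_rot: [180.0, -0.3, -168.5]
wrist_force: [-0.2, -0.6, 0.8]
gripper_width: 0.0856
finger_force: 0.0
time: 9.1
eef_pos: [0.5432, 0.172, 0.2798]
tool_rot: [180.0, -0.2, -168.3]
wrist_force: [0.5, -0.4, -0.4]
gripper_width: 0.0853
finger_force: 0.0
(array([ 0.54596489,  0.16974161, 10.98253683]), np.float64(-11.355498313903809))
(array([ 0.54604629,  0.16981496, 11.21324347]), np.float32(-10.682348))
[(array([ 0.54652384,  0.16752297, 11.27470219]), np.float64(-3.618849277496338)), (array([ 0.54629005,  0.17022577, 10.9648151 ]), np.float64(-5.281451225280762))]
pos [0.5434 0.1718 0.2802] rpy [ 1.7999e+02 -1.3000e-01 -1.6836e+02] ytool 101.64 shift cm [-0.19 -0.07 18.22] j [  6.3  24.1  88.1  -0.   68.  -95.3]
turn tool z 0.14
pusher [(array([315., 210.]), 0.83, array([0.55  , 0.1687]))]
```

View pics/w4.png

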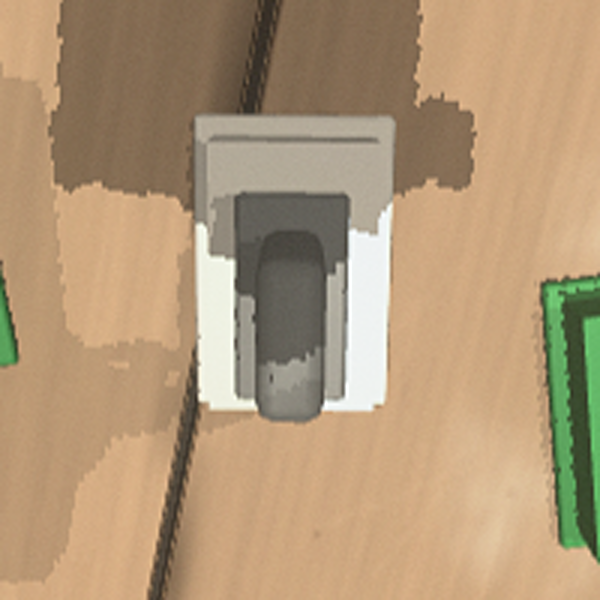

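The crop shows the white stand squarely aligned to the gripper, with the handle at crop (290,330). I grip the handle.

```bash
python3 -m pendant '[1,-0.22,-0.23,4,0.5,1,0,0,5,0,1,0,0,4.5,0,1,0,0,3,0,1,0,0,1.7,0]'; python3 -m pendant '[1,0,0,0,0,0,0,0,0,0,0,0,0,0,0,0,0,0,0,0,0,0,0,0,0]';python3 -m pendant '[0,0,0,0,0,0,0,0,0,0,0,0,0,0,0]'; python3 -c "
from h import *
go(.546,.170,.098,101)"
```

```text
time: 9.7
eef_pos: [0.5448, 0.1695, 0.0962]
tool_rot: [180.0, -0.3, -168.9]
wrist_force: [1.0, 0.7, -0.9]
gripper_width: 0.0852
finger_force: 0.0
time: 10.2
eef_pos: [0.5472, 0.1705, 0.1005]
tool_rot: [-180.0, 0.1, -168.9]
wrist_force: [0.3, 0.2, 0.6]
gripper_width: 0.0282
finger_force: 0.0
time: 10.5
eef_pos: [0.5471, 0.1707, 0.1004]
tool_rot: [-180.0, 0.1, -168.9]
wrist_force: [-0.8, 0.5, 5.6]
gripper_width: 0.0175
finger_force: 59.0
pos [0.5471 0.1707 0.1004] rpy [-1.8000e+02  1.1000e-01 -1.6894e+02] ytool 101.06 shift cm [ 0.12 -0.04  0.24] j [  6.2  38.3  96.5   0.   45.  -94.9]
turn tool z 0.06
```

```bash
python3 -m pendant '[0,0,0,-1,0,0,0,0,-1.5,0,0,0,0,-3,0,0,0,0,-4,0,0,0,0,-4,0]'; python3 -m pendant '[0,0,0,-3,0,0,0,0,0,-7,0,0,0,0,-7,0,0,0,0,0,0,0,0,0,0]'; python3 -c "
from h import *
go(.502,-.2423,.26,115); print(arm.get_obs()['gripper_width'])"
```

```text
time: 11.0
eef_pos: [0.5456, 0.1703, 0.2353]
tool_rot: [180.0, -0.1, -168.9]
wrist_force: [0.3, -0.1, -0.4]
gripper_width: 0.0173
finger_force: 58.5
time: 11.5
eef_pos: [0.546, 0.1704, 0.2642]
tool_rot: [180.0, -0.1, -155.1]
wrist_force: [0.8, 0.5, -1.4]
gripper_width: 0.0173
finger_force: 58.5
pos [0.546  0.1704 0.2642] rpy [ 1.7999e+02 -6.0000e-02 -1.5508e+02] ytool 114.92 shift cm [ 21.38 -35.57   0.43] j [   6.1   25.2   88.9   -0.    65.9 -108.8]
turn tool z -0.08
0.017310226489173658
```

```bash
python3 -m pendant '[0,2.37,-3.95,0,0,0,2.37,-3.95,0,0,0,2.37,-3.95,0,0,0,2.37,-3.95,0,0,0,2.37,-3.95,0,0]'; python3 -m pendant '[0,2.37,-3.95,0,0,0,2.37,-3.95,0,0,0,2.37,-3.95,0,0,0,2.37,-3.95,0,0,0,0,0,0,0]'; python3 -m pendant '[0,0,0,0,0,0,0,0,0,0]'
python3 - <<'E'
from fc import *
go(.502,-.2423,.212,115)
s=snapshot("wrist"); save(s,"w5.png")
for n,z in (("slot_mouth",.104),("pusher",.17)):
    print(n,[(np.round(d["location"]),round(d["score"],2),at_z(s,d["location"],z)[:2].round(4)) for d in pinpoint(n,"wrist")][:3])
E
```

```text
time: 12.0
eef_pos: [0.5222, -0.0602, 0.264]
tool_rot: [180.0, -0.0, -155.0]
wrist_force: [1.5, -0.2, -1.4]
gripper_width: 0.0175
finger_force: 58.8
time: 12.5
eef_pos: [0.5037, -0.2483, 0.2641]
tool_rot: [-179.8, -0.0, -155.4]
wrist_force: [0.5, 0.2, -0.5]
gripper_width: 0.0173
finger_force: 58.9
time: 12.7
eef_pos: [0.5034, -0.2408, 0.2638]
tool_rot: [179.9, -0.0, -155.0]
wrist_force: [-0.5, 0.8, -1.6]
gripper_width: 0.0171
finger_force: 58.9
pos [ 0.5034 -0.2408  0.2638] rpy [ 1.7989e+02 -3.0000e-02 -1.5497e+02] ytool 115.03 shift cm [ 0.19 -0.08  5.18] j [ -37.1   24.2   90.9    0.    65.1 -152.1]
turn tool z 0.03
slot_mouth [(array([320., 228.]), 0.56, array([ 0.503 , -0.2405]))]
pusher [(array([316., 255.]), 0.95, array([ 0.5048, -0.2426]))]
```

```bash
python3 -m pendant '[0,0.19,-0.08,2,0,0,0,0,2,0,0,0,0,1.5,0,0,0,0,0,0,0,0,0,0,0]'
python3 - <<'E'
from fc import *
go(.502,-.2423,.1964,115)
s=snapshot("wrist"); save(s,"w5.png",(200,100,240,220),2.6)
for n,z in (("slot_mouth",.104),("pusher",.116)):
    print(n,[(np.round(d["location"]),round(d["score"],2),at_z(s,d["location"],z)[:2].round(4)) for d in pinpoint(n,"wrist")][:3])
E
```

```text
time: 13.35
eef_pos: [0.5028, -0.2427, 0.2095]
tool_rot: [180.0, -0.0, -154.9]
wrist_force: [-0.2, -1.1, -0.6]
gripper_width: 0.017
finger_force: 59.0
pos [ 0.5028 -0.2427  0.2095] rpy [ 179.99   -0.   -154.87] ytool 115.13 shift cm [0.06 0.07 1.31] j [ -37.2   28.1   94.2    0.    57.7 -152.4]
turn tool z 0.13
slot_mouth []
pusher [(array([318., 254.]), 0.81, array([ 0.5034, -0.2441]))]
```

View pics/w5.png

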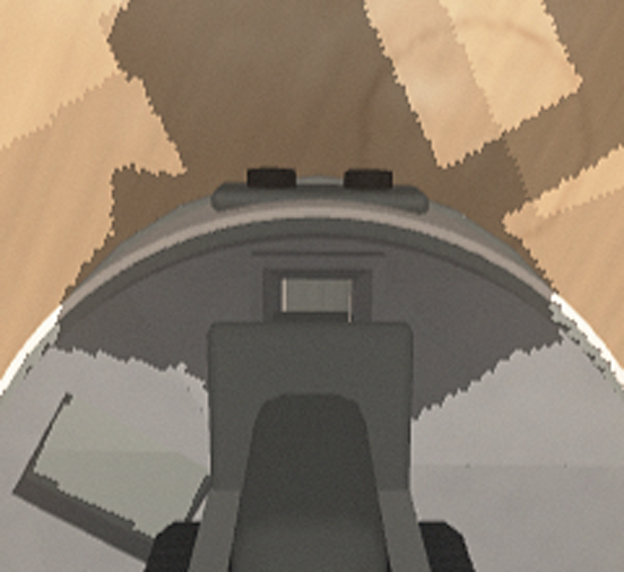

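The picture shows the slot centre at crop x≈316 and the collar centre at ≈310, about 1.3 mm off laterally. I correct by +0.12 cm in tool y and go down gently.

```bash
python3 -m pendant '[0,0.06,0.12,0,0,0,0,0,0.5,0,0,0,0,0.7,0,0,0,0,0.7,0,0,0,0,0.7,0]'; python3 -m pendant '[0,0,0,0.4,0,0,0,0,0,0]'; python3 -c "
from h import *
go(.502,-.2423,.1404,115)"
```

```text
time: 14.0
eef_pos: [0.5012, -0.2425, 0.1824]
tool_rot: [180.0, -0.0, -155.0]
wrist_force: [-0.0, -0.1, -1.1]
gripper_width: 0.0174
finger_force: 59.0
time: 14.2
eef_pos: [0.501, -0.2423, 0.1783]
tool_rot: [179.9, -0.1, -154.9]
wrist_force: [-0.2, -0.0, -1.5]
gripper_width: 0.0173
finger_force: 59.0
pos [ 0.501  -0.2423  0.1783] rpy [ 1.7990e+02 -6.0000e-02 -1.5495e+02] ytool 115.05 shift cm [-0.1  -0.05  3.79] j [ -37.3   30.5   95.9   -0.    53.6 -152.4]
turn tool z 0.05
```

```bash
python3 -m pendant '[0,0,0,0.5,0,0,0,0,0.5,0,0,0,0,0.5,0,0,0,0,0.5,0,0,0,0,0.3,0]'; python3 -m pendant '[0,0,0,0,0,0,0,0,0,0]'; python3 -c "
from h import *
go(.501,-.2423,.1404,115)"
```

```text
time: 14.7
eef_pos: [0.5013, -0.2425, 0.1557]
tool_rot: [180.0, -0.0, -154.9]
wrist_force: [-0.3, 0.3, -1.8]
gripper_width: 0.0173
finger_force: 59.0
time: 14.9
eef_pos: [0.5015, -0.2427, 0.1563]
tool_rot: [-180.0, -0.0, -154.9]
wrist_force: [-0.1, 0.0, -1.0]
gripper_width: 0.0173
finger_force: 59.0
pos [ 0.5015 -0.2427  0.1563] rpy [-180.     -0.   -154.94] ytool 115.06 shift cm [0.03 0.05 1.59] j [ -37.3   32.4   96.9   -0.    50.7 -152.4]
turn tool z 0.06
```

Free passage so far. Now I press onto the plate.

```bash
python3 -m pendant '[0,0,0,0.4,0,0,0,0,0.4,0,0,0,0,0.4,0,0,0,0,0.3,0,0,0,0,0.2,0]'; python3 -m pendant '[0,0,0,0,0,0,0,0,0,0,0,0,0,0,0]'; python3 -c "
from h import *
go(.501,-.2423,.1404,115)"
```

```text
time: 15.4
eef_pos: [0.5018, -0.2429, 0.1403]
tool_rot: [-179.9, 0.0, -154.9]
wrist_force: [-4.1, 2.7, 22.2]
gripper_width: 0.0172
finger_force: 62.2
time: 15.7
eef_pos: [0.5018, -0.2429, 0.1404]
tool_rot: [-179.9, 0.0, -154.9]
wrist_force: [-1.8, 1.2, 9.0]
gripper_width: 0.0172
finger_force: 60.4
pos [ 0.5018 -0.2429  0.1404] rpy [-1.7993e+02  4.0000e-02 -1.5494e+02] ytool 115.06 shift cm [ 0.05  0.09 -0.  ] j [ -37.3   33.8   97.5    0.    48.5 -152.4]
turn tool z 0.06
```

Home, with the collar seated: TCP at 140.4 mm and about 10 N against a 7 N spring. I press slightly more and check it is steady.

```bash
python3 -m pendant '[0,0,0,0.1,0,0,0,0,0,0,0,0,0,0,0,0,0,0,0,0,0,0,0,0,0]'; python3 -m pendant '[0,0,0,0,0,0,0,0,0,0,0,0,0,0,0,0,0,0,0,0,0,0,0,0,0]'
```

```text
time: 16.2
eef_pos: [0.5018, -0.2429, 0.1403]
tool_rot: [-179.9, 0.0, -154.9]
wrist_force: [-2.5, 1.6, 15.2]
gripper_width: 0.0172
finger_force: 61.2
time: 16.7
eef_pos: [0.5018, -0.2429, 0.1403]
tool_rot: [-179.9, 0.0, -154.9]
wrist_force: [-3.0, 1.7, 16.1]
gripper_width: 0.0175
finger_force: 61.2
```

```bash
python3 -c "
from workcell import arm
print(arm.close_job())"
```

```text
the job is handed in; nothing more can be done
None
```

I turned the turret one click so the flared slot sits over the feed well, pushed the pusher fully home through it, and handed the job in while still gripping and pressing at about 16 N (16.7 s of 58 s used); the verdict was not reported back.

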